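# Clamp a mounting-rail offcut in the ratchet clamp

### The arm

A 6-joint arm with a two-finger parallel gripper is mounted at the origin on a cart in front of the work surface, level with it; the furniture and walls round the work are solid. World frame = base frame: x ahead of the robot, y to its left, z up, the work surface at z = 0. Lengths are in mm, angles in rad, forces in N, time in s.
With the tool pointing down it reaches from about 350 to 875 mm from the base axis. Payload 4.2 kg.
Tool frame: the origin (TCP) lies between the finger pads; the fingertips stand 14 mm ahead of it and the grasp point (between the pads) lies 5 mm behind it; z points along the fingers, y is the line along which they close (so a half turn about z gives the same grasp; the last joint's range is limited). The gripper opens to 85 mm and grips with 20 to 120 N. Pads are 22 mm wide; open, the fingers measure 114 mm over their backs; the gripper's body (76 mm by 85 mm) begins 54 mm behind the grasp point. The pads swing forward as they close: fully open they stand 13 mm farther back than shut.
Start: joints at [0.259, 0.385, 0.008, 0, -1.194, -0.259], TCP at [624.979, 0.025, 245.312] pointing down, gripper open.
Joint ranges: [-3.14, 3.14], [-1.21, 2.06], [-1.07, 1.41], [-3.16, 2.05], [-2.99, -0.16], [-3.1, 3.1]. Speed limits (rad/s): [2.79, 2.79, 3.14, 3.14, 3.14, 3.14].

### API

Orientations are given as a unit quaternion [x, y, z, w].
In Python, from bench import * gives the robot as it stands.
- The arm moves only by the tool carry_out, never from a script. Its argument "motion" is a list of rows, each a list of 7 numbers: the turn, a rotation vector about the tool's x, y, z in rad, then the shift along the tool's x, y, z in mm, then the opening, from -1 (shut) to 1 (fully open), so that 0 is half open. A call has 1 to 5 rows; each row is the pose to reach, as a shift and turn from the pose commanded when the call began, along the tool's axes at that moment; what a row does not reach only later rows make up. A row lasts 1/8 s, in which the tool goes at most 62.5 mm and 10.7 degrees, less where a joint would pass 70% of its speed; a pose out of reach is approached as far as the arm can. A call with a gripper value outside its range is refused whole. The fingers move at their own pace and stop on an object; the grip force is fixed at half the most. Time passes only in rows, so rows that repeat a pose let the fingers close. It gives the time, the measured TCP pose, the force, the opening and the grip force at its end, in the units of the state.
- read_state(): the state, without advancing time (a new reading comes with each control period).
- get_image(name): name is "scene" or "side" or "wrist"; returns a dict with "color" (400x640x3 uint8, blue, green, red), "mtx" (3x3 intrinsics, pixels), "k1" (the pictures are not rectified: a ray, as slopes to the right and down, at radius r is drawn at 1 + k1 r^2 times it, then the intrinsics apply), "position" and "orientation" of the camera in the world. Camera axes: x right, y down, z forward; pixel columns grow to the right and rows downward; lengths in mm; the calibration is good to about 2 mm. A picture is of the moment at which its call begins. There is no depth.
- job_done(): hands the job in; it is judged then, once.
The state is a dict: "clock": time; "joints": joint angles; "joint_vel": joint speeds; "joint_efforts": joint torques, N m; "position": TCP position; "ee_rot": TCP orientation; "contact_force": force on the tool from outside, world axes, zero at the start; "wrist_torque": the same for the moment, N m; "gripper_width": finger opening in mm; "grasp_force": force on a finger pad.
Only numpy, scipy, OpenCV 4.12 (cv2) and the standard library are available. Lean on these libraries where they do the work, as an engineer would, in place of code of your own. Each camera call takes 0.05 s, during which the arm holds its last target. There are 200 camera calls.

### The job

Clamp the short offcut of mounting rail, which lies askew across the panel's left mounting rail, ready for deburring. The scissor clamp beside it stands shut and latched: press its thumb tab down, across the handles, until the ratchet lets go and the jaws spring open; then lay the offcut flat along the clamp's rest, one end up to the back stop between the jaws. Last, squeeze the two handles together until the ratchet catches and holds the offcut firmly by itself, and let go.

Things in the scene. Friction and masses are not known exactly. Their poses are not given: they have to be found in the camera images.
- offcut_mid (a point): Centre (half-way up) of the loose offcut of top-hat mounting rail, 90 (its x) x 35 (its y) x 8 mm, 40 g, grey metal, ends alike. It lies flat and askew on top of the panel's long mounting rail (36 mm wide, 8 mm high, along world x, y = 0.220 to 0.256), so its underside is 8 mm above the work surface. Its long sides are free to be gripped.
- offcut: The same offcut; origin at the centre of its underside.
- clamp_base: Fixed base of the ratchet clamp. Origin: on the pivot axis, at the work surface; x points from the pivot to the jaws (handles lie towards -x), y to the left handle's side, z up. Base plate 62 mm wide, 10 mm thick, x = -60 to +112 mm. Pivot head 52 mm high. Back stop beside it: 14 mm wide, face at x = +22 mm, top 44 mm high.
- clamp_bed (a point): Point of the base (x = 67, y = 0, z = 36 mm in its frame) where the offcut's centre belongs when it lies lengthwise on the rest, one end touching the back stop. The rest is a bar along the clamp's x, x = 23 to 103 mm, 22 mm wide (narrower than the offcut: fingers pass on both sides), its top 32 mm above the work surface.
- left_grip (a point): Centre of the black grip of the left handle (+y side): 30 (along the handle) x 10 x 12 mm high, 42 mm above the work surface, 66 mm behind the pivot; free space outside it, 25 mm of space below. The ratchet bars between the handles lie nearer the pivot (47 to 57 mm behind it).
- right_grip (a point): Centre of the black grip of the right handle, same size. Over the outsides of both grips: 30 mm latched empty, 62 mm open, about 31 to 36 mm latched on the offcut. The grips tops are 48 mm high.
- tab_top (a point): Centre of the top of the steel thumb tab behind the right grip: 16 (along the handle) x 18 mm, 59 mm high (11 mm above the grips), 89 mm behind the pivot. It ends the right handle's ratchet leaf, which flexes down: at the tab the ratchet lets go after about 3 to 5 mm (2 to 3 N); the flex ends at about 9 mm (5 N). Then a spring swings both handles apart (the tab goes about 20 mm outwards) and it springs back up.
- clamp_left (a joint): Opening angle (rad) of the left handle; the right one always opens equally. 0 = latched empty (jaw gap 31 mm), 0.24 = open (gap 47 mm). Two ratchet teeth, at 0 and about 0.04; latched on the offcut it reads 0.007 or 0.043; without a tooth a spring (4 to 6 N at the grips) opens the handles fully. On the offcut, 20 N on the grips brings the ratchet past a tooth.
- clamp_pad_left: Rubber pad of the jaw at +y, 16 mm long, 12 mm high (32 to 44 mm above the work surface), 25 to 41 mm ahead of the pivot; sprung, yields 2.5 mm (4 N/mm). Origin: centre of its gripping face.
- clamp_pad_right: The same, of the jaw at -y.

How it is judged (in metres and radians):
On the way, in this order (a step that is already met when the one before it is completed fails the run):
1. the ratchet is released and the clamp stands open (value of joint clamp_left above 0.2 rad), for 0.2 s.
2. the offcut lies on the rest, its end up to the back stop, between the open jaws (value of joint clamp_left above 0.15 rad and x of offcut_mid in the frame of clamp_base between 0.06 and 0.079 m and y of offcut_mid in the frame of clamp_base between -0.009 and 0.009 m and z of offcut_mid in the frame of clamp_base below 0.041 m), for 0.2 s.
At the end, for the whole second after the job is handed in: The offcut lies flat on the rest (centre 31 to 41 mm high, tilt under 0.12 rad), along the clamp (within 0.12 rad), its end within 12 mm of the back stop, at rest, and both jaw pads press on it with more than 1.5 N, held by the ratchet alone (handle angle under 0.08 rad) (contact force between each of clamp_pad_left, clamp_pad_right and offcut above 1.5 N and value of joint clamp_left below 0.08 rad and x of offcut_mid in the frame of clamp_base between 0.06 and 0.079 m and z of offcut_mid in the frame of clamp_base between 0.031 and 0.041 m and angle between offcut_mid's own z axis and vertical below 0.12 rad and angle between the x axis of offcut_mid and the x axis of clamp_base, either way round below 0.12 rad and linear speed of offcut below 0.01 m/s); the robot touches nothing.
It also fails if it takes over 51 s, if anything falls off the work surface, if the arm or the gripper's body presses on something with over 40 N, if the wrist force passes 120 N, or if a joint passes its speed limit or range.

## Working session

There is one attempt and no reset: what is moved stays moved. The work goes in short steps, Python scripts to look and compute and a tool call to move; the robot and the scene stay as the last step left them, time stands still between calls to the robot, and variables do not carry over. Pictures are saved under pics/ and viewed, at most 10 in all, crops included, and the job is handed in when it is done.

Besides the shell and the picture viewer there is one more tool, called after ">>>" by a JSON object that holds its "name" and its "arguments", one argument or row to a line. carry_out: Moves the arm, as the interface text tells. Its arguments: {"type":"object","properties":{"motion":{"type":"array"}},"required":["motion"]}

```bash
ls; mkdir -p pics; cat > h.py <<'E'
from bench import *
import numpy as np, cv2
from scipy.spatial.transform import Rotation as R
def snap(n,f):
    g=get_image(n); cv2.imwrite(f,g["color"]); np.save(f[:-4]+".npy",g,allow_pickle=True); return g
def load(f): return np.load(f[:-4]+".npy",allow_pickle=True).item()
def ray(g,uv):
    d=np.array([[g["k1"],0,0,0]],float)
    p=cv2.undistortPoints(np.array(uv,float).reshape(-1,1,2),np.array(g["mtx"]),d,None).reshape(-1,2)
    v=np.c_[p,np.ones(len(p))]
    return np.array(g["position"]),R.from_quat(g["orientation"]).apply(v)
def onplane(g,uv,z):
    o,v=ray(g,uv); return o+v*((z-o[2])/v[:,2])[:,None]
def proj(g,P):
    c=R.from_quat(g["orientation"]).inv().apply(np.array(P,float).reshape(-1,3)-np.array(g["position"]))
    return cv2.projectPoints(c,np.zeros(3),np.zeros(3),np.array(g["mtx"]),np.array([g["k1"],0,0,0.]))[0].reshape(-1,2)
E
python3 - <<'E'
from h import *
for n in ["scene","wrist","side"]:
    g=snap(n,f"pics/{n}0.png"); print(n,g["position"],g["orientation"],g["mtx"],g["k1"])
print(read_state())
E
```

```text
pics
scene [281.07527467 794.54111888 749.02354168] [-0.21076808  0.92733629 -0.30161569  0.06820696] [[402.75339888   0.         328.24928614]
 [  0.         402.75339888 204.31123379]
 [  0.           0.           1.        ]] -0.02416920077666919
wrist [624.94917835 -72.3282529  373.75467012] [ 7.28067882e-05  9.89890633e-01  1.41826638e-01 -1.31670946e-03] [[335.34147206   0.         319.24721861]
 [  0.         335.34147206 193.16670594]
 [  0.           0.           1.        ]] -0.02548398100082957
side [ 219.53492439 -318.83528676  525.22239593] [ 0.85403742 -0.17405292  0.10149078 -0.47960951] [[397.3856082    0.         327.07214885]
 [  0.         397.3856082  199.23950755]
 [  0.           0.           1.        ]] -0.04017695885799891
{'clock': 0.15, 'joints': array([ 2.58633237e-01,  3.85368031e-01,  6.91798437e-03, -3.41433077e-04,
       -1.19397816e+00, -2.58578503e-01]), 'joint_vel': array([ 1.93850373e-03, -2.38363874e-03,  6.58136789e-03,  2.35531152e-03,
       -8.91373116e-05, -1.08805569e-03]), 'joint_efforts': array([-6.03353892e-04, -3.92678475e+01,  1.88581592e+01,  4.18858320e+00,
       -3.39302780e-03,  5.70479813e-06]), 'position': array([6.24580363e+02, 3.35462467e-02, 2.44473079e+02]), 'ee_rot': array([-7.07081378e-01,  7.07131695e-01,  5.47397458e-04, -6.25534844e-04]), 'contact_force': array([0.35062632, 0.17490896, 0.06829349]), 'wrist_torque': array([0.01835385, 0.00760265, 0.01310159]), 'grasp_force': 0.0, 'gripper_width': 85.38024354876079}
```

View pics/scene0.png

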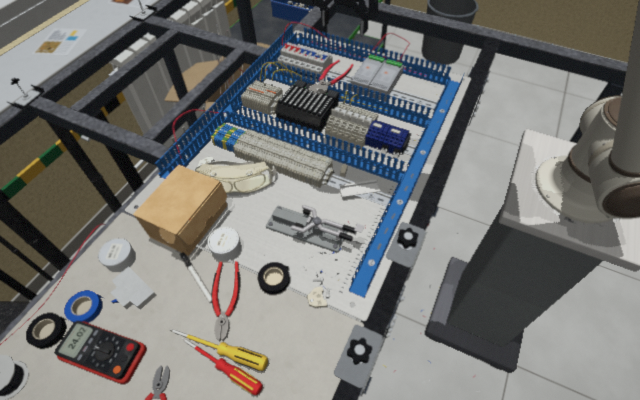

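View pics/side0.png

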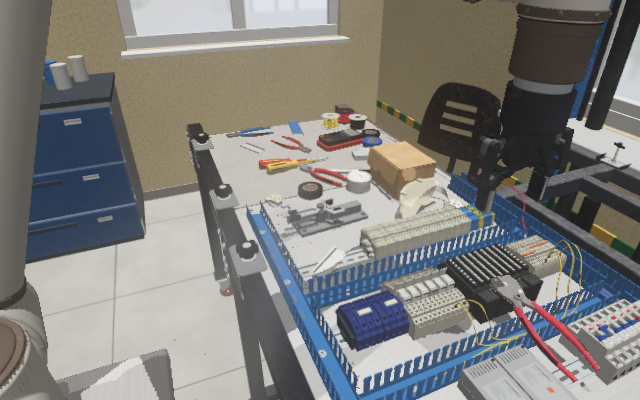

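```bash
python3 - <<'E'
from h import *
g=load("pics/scene0.png"); print(onplane(g,[[365,190],[310,225],[275,213],[350,238]],30).round())
s=load("pics/side0.png"); print(onplane(s,[[328,260],[330,215],[365,212],[295,222]],30).round())
w=load("pics/wrist0.png"); Rw=R.from_quat(w["orientation"]); print(Rw.as_matrix().round(2), onplane(w,[[320,193],[0,0],[639,0],[0,399],[639,399]],30).round())
a=cv2.resize(g["color"][160:280,230:400],None,fx=4,fy=4,interpolation=cv2.INTER_CUBIC)
cv2.imwrite("pics/sc_crop.png",a)
E
```

```text
[[449. 251.  30.]
 [518. 389.  30.]
 [601. 394.  30.]
 [428. 381.  30.]]
[[457. 222.  30.]
 [523. 363.  30.]
 [602. 344.  30.]
 [441. 367.  30.]]
[[-1.    0.   -0.  ]
 [-0.    0.96  0.28]
 [ 0.    0.28 -0.96]] [[ 623.   28.   30.]
 [ 924. -161.   30.]
 [ 322. -161.   30.]
 [1057.  319.   30.]
 [ 188.  321.   30.]]
```

View pics/sc_crop.png

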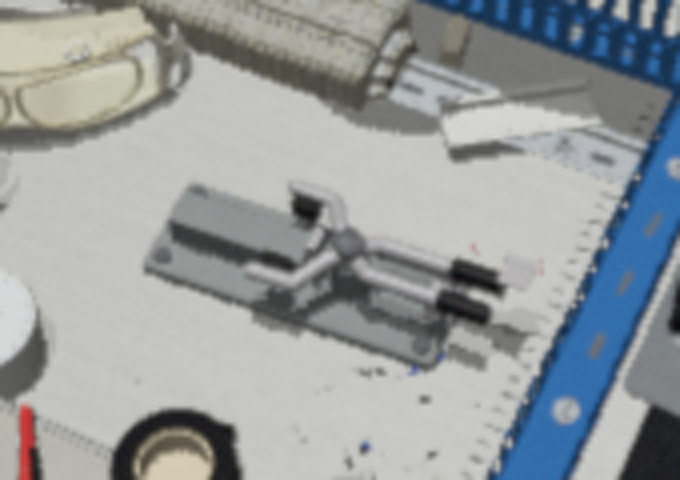

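>>> {"name": "carry_out", "arguments": {
  "motion": [
    [0,0,0,-57,23,0,-1],
    [0,0,0,-114,46,0,-1],
    [0,0,0,-171,69,0,-1],
    [0,0,0,-228,92,0,-1],
    [0,0,0,-285,115,0,-1]
  ]
}}

```text
clock: 0.78
position: [508.8, 286.7, 245.2]
ee_rot: [0.707, -0.707, -0.0, 0.0]
contact_force: [0.1, 0.1, 1.2]
gripper_width: 0.1
grasp_force: 0.0
```

```bash
python3 - <<'E'
from h import *
g=snap("wrist","pics/w1.png"); s=read_state(); print(s["clock"],s["position"],s["gripper_width"],g["position"])
u=[[460,180,10],[640,480,10]]
P=proj(g,u);print(P)
E
```

```text
0.825 [507.01787752 292.41478403 244.96549625] 0.1750825112065167 [509.10837429 214.30716213 374.69368163]
[[367.16715252  60.49377781]
 [216.16105128 313.01823093]]
```

View pics/w1.png

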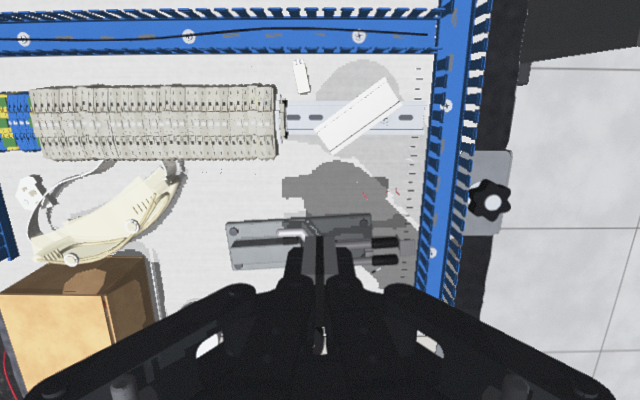

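>>> {"name": "carry_out", "arguments": {
  "motion": [
    [0,0,0,-45,15,0,-1],
    [0,0,0,-90,30,0,-1],
    [0,0,0,-90,30,0,-1],
    [0,0,0,-90,30,0,-1]
  ]
}}

```text
clock: 1.32
position: [479.8, 374.7, 244.9]
ee_rot: [0.707, -0.707, 0.0, 0.001]
contact_force: [-0.5, 0.5, -0.9]
gripper_width: -0.1
grasp_force: 0.0
```

```bash
python3 - <<'E'
from h import *
g=snap("wrist","pics/w2.png"); s=read_state(); print(s["clock"],s["position"],g["position"],g["orientation"])
c=g["color"][30:260,180:460]; cv2.imwrite("pics/w2c.png",cv2.resize(c,None,fx=2.5,fy=2.5,interpolation=cv2.INTER_CUBIC))
E
```

```text
1.375 [480.05559869 374.27008087 245.03849034] [480.12421955 302.47682752 374.42718847] [-2.72529442e-04  9.89947891e-01  1.41430764e-01 -6.62384529e-04]
```

View pics/w2c.png

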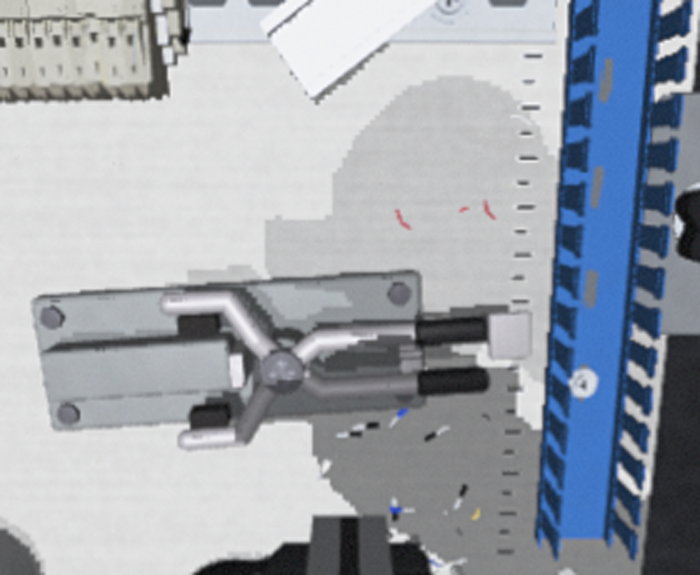

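```bash
python3 - <<'E'
from h import *
g=load("pics/w2.png")
f=lambda *c:[[180+a/2.5,30+b/2.5] for a,b in c]
P=lambda z,*c: onplane(g,f(*c),z).round(1)
print("pivot",P(52,(285,370)));print("tab",P(59,(510,335),(488,313),(531,357)))
print("grips R,L",P(48,(453,331),(453,381)))
c=P(10,(33,297),(418,272),(55,430)); print("plate",c)
v=c[0]-c[1]; print(np.arctan2(v[1],v[0]),np.hypot(*v[:2])); w=c[2]-c[0]; print(np.arctan2(-w[0],w[1]),np.hypot(*w[:2]))
bar=P(32,(45,352),(228,340),(55,402),(232,388)); print("rest",bar); print([np.arctan2(*(bar[i]-bar[i+1])[1::-1]) for i in (0,2)])
w1=load("pics/w1.png"); q=onplane(w1,[[313,128],[385,78],[404,100],[335,154]],16); print("off",q.round(1),q.mean(0)); 
e=(q[1]-q[0]+q[2]-q[3])/2; print(np.arctan2(e[1],e[0]),np.linalg.norm(e))
E
```

```text
pivot [[504.6 380.9  52. ]]
tab [[417.7 365.4  59. ]
 [426.6 356.9  59. ]
 [409.1 374.   59. ]]
grips R,L [[438.2 366.   48. ]
 [437.5 386.4  48. ]]
plate [[617.5 358.3  10. ]
 [449.4 347.5  10. ]
 [613.7 419.4  10. ]]
0.06415929112991368 168.44657906885496
0.062113124250434304 61.2180528929171
rest [[606.5 378.   32. ]
 [529.6 373.   32. ]
 [604.4 399.8  32. ]
 [528.7 393.6  32. ]]
[np.float64(0.06492811345516622), np.float64(0.08171984644724205)]
off [[515.4 247.6  16. ]
 [442.  197.2  16. ]
 [421.2 218.8  16. ]
 [491.9 275.2  16. ]] [467.62852428 234.70855724  16.        ]
-2.5038937031065935 89.65665826667673
```

>>> {"name": "carry_out", "arguments": {
  "motion": [
    [0,0,0,4,30,40,-1],
    [0,0,0,9,60,90,-1],
    [0,0,0,9,60,140,-1],
    [0,0,0,9,60,165,-1],
    [0,0,0,9,60,165,-1]
  ]
}}

```text
clock: 2.0
position: [419.7, 363.9, 78.7]
ee_rot: [-0.706, 0.708, -0.0, -0.002]
contact_force: [0.2, -0.1, 1.3]
gripper_width: -0.1
grasp_force: 0.0
```

>>> {"name": "carry_out", "arguments": {
  "motion": [
    [0,0,0,0,0,5,-1],
    [0,0,0,0,0,9,-1],
    [0,0,0,0,0,12,-1],
    [0,0,0,0,0,13,-1]
  ]
}}

```text
clock: 2.5
position: [420.2, 365.9, 67.8]
ee_rot: [0.707, -0.707, 0.0, -0.0]
contact_force: [0.3, -0.1, -0.9]
gripper_width: 0.0
grasp_force: 0.1
```

>>> {"name": "carry_out", "arguments": {
  "motion": [
    [0,0,0,0,0,1,-1],
    [0,0,0,0,0,2,-1],
    [0,0,0,0,0,2,-1]
  ]
}}

```text
clock: 2.88
position: [420.1, 366.4, 65.2]
ee_rot: [0.707, -0.707, -0.0, -0.0]
contact_force: [-0.2, 1.2, 0.7]
gripper_width: 0.2
grasp_force: 0.5
```

```bash
python3 - <<'E'
from h import *
g=snap("scene","pics/s2.png")
cv2.imwrite("pics/s2c.png",cv2.resize(g["color"][190:260,260:380],None,fx=5,fy=5,interpolation=cv2.INTER_CUBIC))
E
```

```text
(no output)
```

View pics/s2c.png

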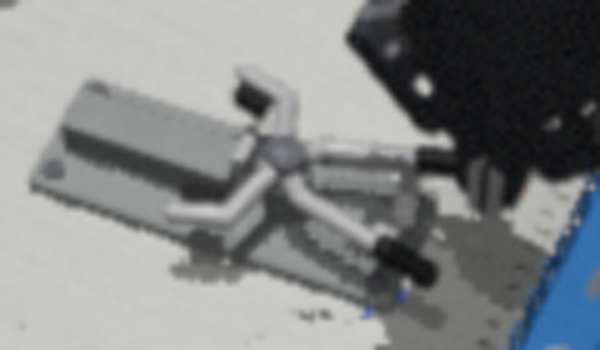

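>>> {"name": "carry_out", "arguments": {
  "motion": [
    [0,0,0,0,0,-40,-1],
    [0,0,0.186,33,-12,-80,0.5],
    [0,0,0.372,66,-24,-120,1],
    [0,0,0.558,99,-36,-150,1],
    [0,0,0.744,131,-48,-180,1]
  ]
}}

```text
clock: 3.55
position: [467.9, 233.6, 246.3]
ee_rot: [-0.399, 0.917, -0.0, -0.0]
contact_force: [0.6, 0.4, -1.3]
gripper_width: 72.3
grasp_force: 0.0
```

>>> {"name": "carry_out", "arguments": {
  "motion": [
    [0,0,0.186,0,0,0,1],
    [0,0,0.189,0,0,0,1],
    [0,0,0.189,0,0,0,1],
    [0,0,0.189,0,0,0,1]
  ]
}}

```text
clock: 4.05
position: [467.7, 235.2, 244.7]
ee_rot: [-0.315, 0.949, -0.0, -0.001]
contact_force: [0.0, -0.6, 0.3]
gripper_width: 85.6
grasp_force: 0.0
```

```bash
python3 - <<'E'
from h import *
g=snap("wrist","pics/w3.png"); s=read_state(); print(s["clock"],s["position"],s["ee_rot"],s["joints"],s["gripper_width"])
print(proj(g,[[467.6,234.7,16]]),proj(g,[[571,385,36]]))
cv2.imwrite("pics/w3c.png",cv2.resize(g["color"][40:270,180:480],None,fx=2.5,fy=2.5,interpolation=cv2.INTER_CUBIC))
E
```

```text
4.1 [467.71489    235.24593302 244.79817981] [-3.14370865e-01  9.49300069e-01 -2.49510464e-04 -5.25000092e-04] [ 7.76188826e-01  2.13062356e-01 -2.38933399e-01 -1.64495779e-05
 -1.11996303e+00 -1.70739017e+00] 85.72070677945612
[[319.6813025  164.02040381]] [[369.58816429 311.999851  ]]
```

View pics/w3c.png

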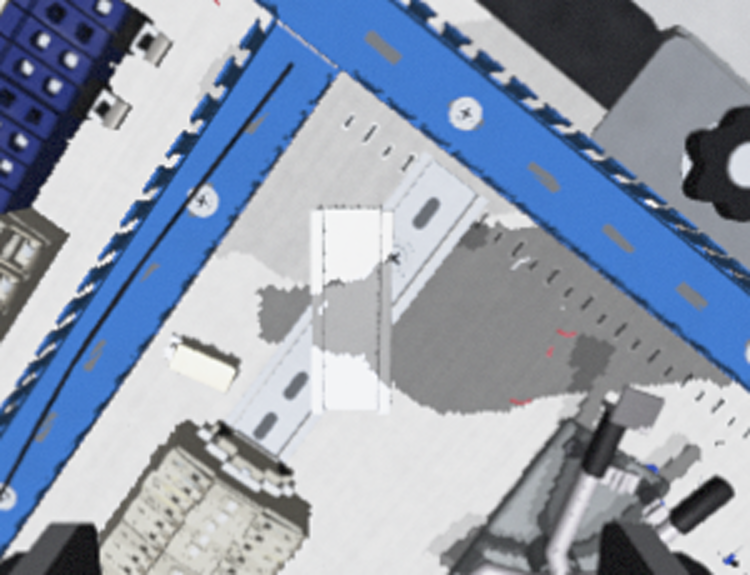

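```bash
python3 - <<'E'
from h import *
g=load("pics/w3.png"); s=read_state()
Rt=R.from_quat(s["ee_rot"]); p=s["position"]
for z in (8,16):
    q=onplane(g,[[180+a/2.5,40+b/2.5] for a,b in [(311,209),(391,207),(313,411),(390,413)]],z)
    print(z,q.mean(0).round(1),np.linalg.norm(q[0]-q[1]),np.linalg.norm(q[0]-q[2]),"tool", Rt.inv().apply(q-p).round(1).tolist(), Rt.inv().apply(q.mean(0)-p).round(1))
print(Rt.as_matrix().round(3))
E
```

```text
8 [469.6 237.3   8. ] 34.367961555040374 91.25458056582288 tool [[42.7, -16.8, 236.8], [43.5, 17.6, 236.8], [-48.6, -16.9, 236.7], [-49.5, 18.5, 236.7]] [ -3.    0.6 236.8]
16 [468.3 236.3  16. ] 33.617371904374075 89.26159812958197 tool [[43.3, -16.4, 228.9], [44.2, 17.2, 228.8], [-46.0, -16.6, 228.7], [-46.9, 18.1, 228.7]] [ -1.3   0.6 228.8]
[[-0.802 -0.597 -0.001]
 [-0.597  0.802 -0.001]
 [ 0.001 -0.    -1.   ]]
```

>>> {"name": "carry_out", "arguments": {
  "motion": [
    [0,0,0,-7,0.6,50,0.3],
    [0,0,0,-7,0.6,100,0.3],
    [0,0,0,-7,0.6,150,0.3],
    [0,0,0,-7,0.6,190,0.3],
    [0,0,0,-7,0.6,208,0.3]
  ]
}}

```text
clock: 4.72
position: [472.0, 238.9, 34.5]
ee_rot: [-0.314, 0.949, -0.001, -0.002]
contact_force: [1.0, 0.8, 0.3]
gripper_width: 55.1
grasp_force: 0.0
```

>>> {"name": "carry_out", "arguments": {
  "motion": [
    [0,0,0,0,0,10,0.3],
    [0,0,0,0,0,15,0.3],
    [0,0,0,0,0,15,0.3],
    [0,0,0,0,0,15,-0.4],
    [0,0,0,0,0,15,-1]
  ]
}}

```text
clock: 5.35
position: [473.7, 240.1, 23.6]
ee_rot: [-0.314, 0.95, 0.0, 0.001]
contact_force: [-1.1, -0.8, 6.0]
gripper_width: 32.8
grasp_force: 59.5
```

>>> {"name": "carry_out", "arguments": {
  "motion": [
    [0,0,0,0,0,0,-1],
    [0,0,0,0,0,0,-1],
    [0,0,0,0,0,0,-1],
    [0,0,0,0,0,0,-1]
  ]
}}

```text
clock: 5.85
position: [473.7, 240.1, 23.6]
ee_rot: [-0.314, 0.95, 0.0, 0.001]
contact_force: [-1.4, -0.4, 6.3]
gripper_width: 32.6
grasp_force: 59.6
```

>>> {"name": "carry_out", "arguments": {
  "motion": [
    [0,0,0,0,0,-50,-1],
    [0,0,0.15,0,0,-100,-1],
    [0,0,0.3,-40,12,-140,-1],
    [0,0,0.45,-80,25,-150,-1],
    [0,0,0.575,-125,39,-150,-1]
  ]
}}

```text
clock: 6.48
position: [551.5, 346.7, 174.6]
ee_rot: [-0.029, 1.0, 0.001, 0.001]
contact_force: [0.6, 0.6, -0.4]
gripper_width: 32.4
grasp_force: 60.0
```

```bash
python3 - <<'E'
from h import *
s=read_state(); Rt=R.from_quat(s["ee_rot"]); x=Rt.as_matrix()[:,0]; print(s["position"],np.arctan2(-x[1],-x[0]),Rt.inv().apply(np.array([579.5,385.9,s["position"][2]])-s["position"]))
E
```

```text
[551.49442421 346.68578263 174.64712966] 0.05825361583506494 [-30.24102014  37.51678771   0.19611425]
```

>>> {"name": "carry_out", "arguments": {
  "motion": [
    [0,0,0,-29,37,0,-1],
    [0,0,0,-29,37,0,-1],
    [0,0,0,-29,37,0,-1]
  ]
}}

```text
clock: 6.85
position: [576.5, 383.7, 171.6]
ee_rot: [-0.031, 1.0, -0.0, -0.001]
contact_force: [-0.0, -0.3, -0.8]
gripper_width: 32.6
grasp_force: 60.0
```

```bash
python3 - <<'E'
from h import *
s=read_state(); Rt=R.from_quat(s["ee_rot"]); x=Rt.as_matrix()[:,0]; print(s["position"],np.arctan2(-x[1],-x[0]))
g=snap("wrist","pics/w4.png")
cv2.imwrite("pics/w4c.png",cv2.resize(g["color"][60:330,170:480],None,fx=2.2,fy=2.2,interpolation=cv2.INTER_CUBIC))
print(proj(g,[[504.2,381,52],[438.5,377,48],[571,385.4,32]]))
E
```

```text
[576.48441387 383.67008705 171.61481751] 0.06268873890359185
[[323.39853457  94.09005647]
 [323.86516333  -6.81551747]
 [323.08440957 178.55582612]]
```

View pics/w4c.png

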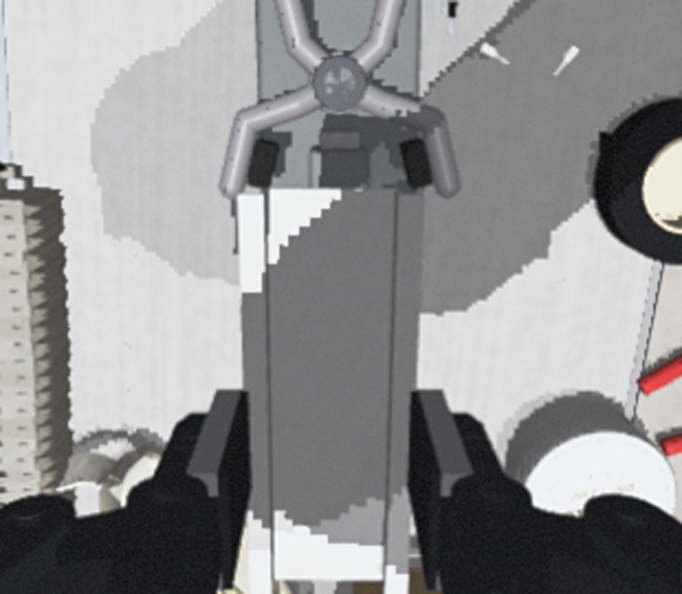

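```bash
python3 - <<'E'
from h import *
g=load("pics/w4.png"); s=read_state()
f=lambda *c:[[170+a/2.2,60+b/2.2] for a,b in c]
yaw=.0635; C=np.array([[np.cos(yaw),np.sin(yaw)],[-np.sin(yaw),np.cos(yaw)]])
piv=onplane(g,f((340,82)),52)[0]; print("piv",piv)
print("stop face z44",(C@(onplane(g,f((343,187)),44)[0]-piv)[:2]))
for z in (156,164):
    q=onplane(g,f((240,192),(420,188),(246,590),(410,590)),z)
    print(z,q.round(1).tolist()); print("in clamp",[(C@(a-piv)[:2]).round(1).tolist() for a in q])
print("tcp",(C@(s["position"]-piv)[:2]))
print("plate front edges visible? rest", )
E
```

```text
piv [506.33766144 381.96493916  52.        ]
stop face z44 [35.34059351  1.29356838]
156 [[528.1, 362.2, 156.0], [525.1, 397.6, 156.0], [621.0, 366.3, 156.0], [618.6, 404.5, 156.0]]
in clamp [[20.5, -21.1], [19.7, 14.4], [113.4, -22.9], [113.4, 15.3]]
164 [[526.9, 363.1, 164.0], [524.0, 396.5, 164.0], [614.6, 366.9, 164.0], [612.3, 403.0, 164.0]]
in clamp [[19.3, -20.1], [18.6, 13.4], [107.1, -21.9], [107.1, 14.3]]
tcp [70.06084384 -3.05404558]
plate front edges visible? rest
```

>>> {"name": "carry_out", "arguments": {
  "motion": [
    [0,0,0,-4,2.7,30,-1],
    [0,0,0,-4,2.7,70,-1],
    [0,0,0,-4,2.7,100,-1],
    [0,0,0,-4,2.7,115,-1],
    [0,0,0,-4,2.7,115,-1]
  ]
}}

```text
clock: 7.52
position: [580.5, 386.4, 57.0]
ee_rot: [-0.031, 1.0, -0.001, -0.001]
contact_force: [1.2, -0.5, 0.3]
gripper_width: 32.6
grasp_force: 60.0
```

>>> {"name": "carry_out", "arguments": {
  "motion": [
    [0,0,0,0,0,4,-1],
    [0,0,0,0,0,7,-1],
    [0,0,0,0,0,8.5,-1],
    [0,0,0,0,0,8.5,-1]
  ]
}}

```text
clock: 8.02
position: [580.9, 387.2, 49.0]
ee_rot: [-0.031, 1.0, 0.0, 0.0]
contact_force: [-0.1, -0.1, -0.3]
gripper_width: 32.8
grasp_force: 60.0
```

```bash
python3 - <<'E'
from h import *
g=snap("side","pics/sd5.png"); h=snap("wrist","pics/w5.png")
a=cv2.resize(g["color"][175:255,270:390],None,fx=5,fy=5,interpolation=cv2.INTER_CUBIC)
cv2.imwrite("pics/sd5c.png",a)
E
```

```text
(no output)
```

View pics/sd5c.png

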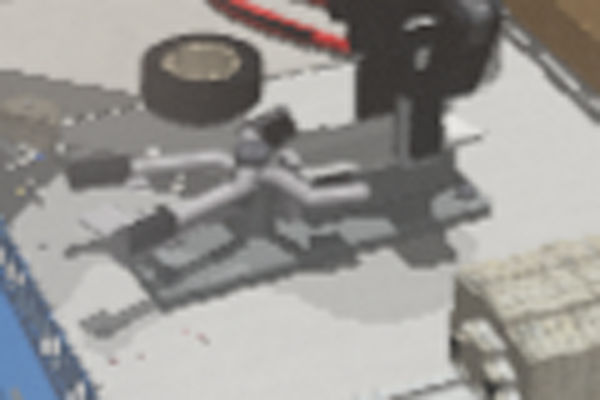

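>>> {"name": "carry_out", "arguments": {
  "motion": [
    [0,0,0,0,0,1,-1],
    [0,0,0,0,0,1.5,-1],
    [0,0,0,0,0,1.5,-1]
  ]
}}

```text
clock: 8.5
position: [581.0, 387.2, 48.0]
ee_rot: [-0.032, 1.0, 0.0, 0.0]
contact_force: [-2.0, -0.2, 3.4]
gripper_width: 32.4
grasp_force: 60.4
```

>>> {"name": "carry_out", "arguments": {
  "motion": [
    [0,0,0,1,0,0,-1],
    [0,0,0,1,0,0,-1],
    [0,0,0,1,0,0,-1]
  ]
}}

```text
clock: 8.88
position: [580.7, 387.4, 47.9]
ee_rot: [-0.032, 1.0, 0.0, 0.001]
contact_force: [2.1, 0.1, 4.0]
gripper_width: 32.4
grasp_force: 60.4
```

>>> {"name": "carry_out", "arguments": {
  "motion": [
    [0,0,0,1,0,0,-1],
    [0,0,0,1.5,0,0,-1],
    [0,0,0,1.5,0,0,-1]
  ]
}}

```text
clock: 9.25
position: [579.0, 387.4, 47.9]
ee_rot: [-0.032, 1.0, 0.001, 0.001]
contact_force: [3.4, 1.2, 4.1]
gripper_width: 32.6
grasp_force: 60.6
```

>>> {"name": "carry_out", "arguments": {
  "motion": [
    [0,0,0,1,0,0,-1],
    [0,0,0,1.5,0,0,-1],
    [0,0,0,1.5,0,0,-1]
  ]
}}

```text
clock: 9.62
position: [578.7, 387.5, 47.9]
ee_rot: [-0.032, 0.999, 0.001, 0.002]
contact_force: [7.0, -0.0, 2.9]
gripper_width: 32.6
grasp_force: 60.4
```

>>> {"name": "carry_out", "arguments": {
  "motion": [
    [0,0,0,-0.5,0,0,0.3],
    [0,0,0,-0.5,0,0,0.3],
    [0,0,0,-0.5,0,0,0.3],
    [0,0,0,-0.5,0,-10,0.3],
    [0,0,0,-0.5,0,-40,0.3]
  ]
}}

```text
clock: 10.25
position: [576.3, 386.1, 86.1]
ee_rot: [-0.031, 1.0, -0.002, -0.002]
contact_force: [0.5, 0.1, -0.8]
gripper_width: 55.7
grasp_force: 0.0
```

>>> {"name": "carry_out", "arguments": {
  "motion": [
    [0,0,0,20,0,-40,0.3],
    [0,0,0,60,0,-60,1],
    [0,0,0,60,0,-60,1],
    [0,0,0,60,0,-60,1]
  ]
}}

```text
clock: 10.75
position: [517.5, 383.3, 147.7]
ee_rot: [-0.032, 1.0, 0.0, 0.0]
contact_force: [0.3, -0.3, -1.6]
gripper_width: 85.4
grasp_force: 0.0
```

```bash
python3 - <<'E'
from h import *
s=read_state(); print(s["clock"],s["position"],s["ee_rot"],s["gripper_width"])
g=snap("wrist","pics/w6.png"); sc=snap("scene","pics/s6.png")
a=cv2.resize(g["color"],(560,350)); b=cv2.resize(sc["color"][185:255,260:380],None,fx=3.5,fy=3.5,interpolation=cv2.INTER_CUBIC)
c=np.zeros((600,560,3),np.uint8); c[:350]=a; c[352:352+245,:420]=b; cv2.imwrite("pics/m6.png",c)
E
```

```text
10.75 [517.54488971 383.26582765 147.69892697] [-3.15208126e-02  9.99503057e-01  2.29119140e-04  1.55368319e-04] 85.43057229904068
```

View pics/m6.png

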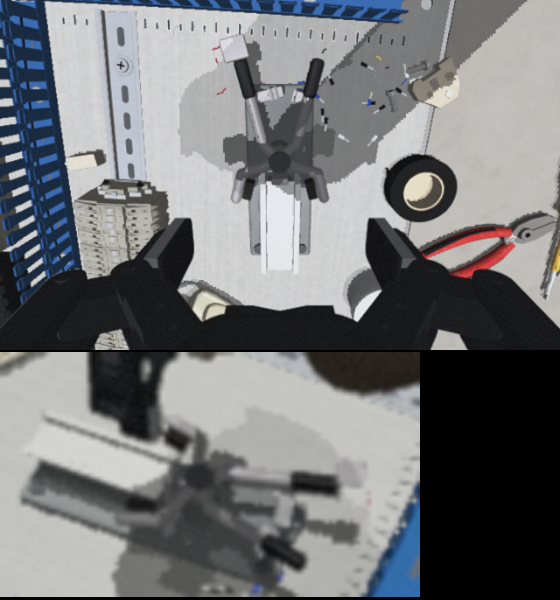

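```bash
python3 - <<'E'
from h import *
g=load("pics/w6.png"); s=read_state(); k=640/560
img=g["color"]; gray=img.max(2)
m=((gray<70)*255).astype(np.uint8); m[:60]=0; m[135:]=0; m[:,:240]=0; m[:,400:]=0
n,l,st,c=cv2.connectedComponentsWithStats(m)
for i in range(1,n):
    if st[i,4]>150: print(st[i],c[i],onplane(g,[c[i]],46))
print("piv",onplane(g,[[279*k,161*k]],52)); print(s["position"])
E
```

```text
[268  67  33  46 736] [280.72146739  90.04211957] [[444.74368312 352.25290798  46.        ]]
[340  67  30  47 681] [357.53891336  89.56975037] [[441.22416621 402.88263968  46.        ]]
[322 118  22  17 159] [334.22641509 126.83018868] [[466.44949699 389.34497108  46.        ]]
piv [[505.63642513 381.36035703  52.        ]]
[517.83934185 382.91314207 146.57329799]
```

>>> {"name": "carry_out", "arguments": {
  "motion": [
    [0,0,0,40,-0.5,0,1],
    [0,0,0,77,-0.7,15,1],
    [0,0,0,77,-0.7,55,1],
    [0,0,0,77,-0.7,90,1],
    [0,0,0,77,-0.7,100,1]
  ]
}}

```text
clock: 11.48
position: [440.1, 376.1, 44.3]
ee_rot: [-0.031, 1.0, -0.002, -0.002]
contact_force: [-0.7, -0.1, -0.7]
gripper_width: 85.4
grasp_force: 0.0
```

>>> {"name": "carry_out", "arguments": {
  "motion": [
    [0,0,0,0,0,5,1],
    [0,0,0,0,0,11,1],
    [0,0,0,0,0,11,0.7],
    [0,0,0,0,0,11,0.5],
    [0,0,0,0,0,11,0.4]
  ]
}}

```text
clock: 12.1
position: [441.1, 378.1, 37.1]
ee_rot: [-0.032, 1.0, 0.001, 0.001]
contact_force: [-0.4, -1.2, 2.3]
gripper_width: 59.6
grasp_force: 4.1
```

Gripping the handles (spring force about 4 N at 59.6 mm); now close in steps.

>>> {"name": "carry_out", "arguments": {
  "motion": [
    [0,0,0,0,0,0,0.2],
    [0,0,0,0,0,0,0.0],
    [0,0,0,0,0,0,-0.1],
    [0,0,0,0,0,0,-0.15],
    [0,0,0,0,0,0,-0.15]
  ]
}}

```text
clock: 12.72
position: [440.5, 378.1, 37.7]
ee_rot: [-0.032, 0.999, 0.0, 0.0]
contact_force: [-4.6, -2.3, 9.0]
gripper_width: 36.3
grasp_force: 7.1
```

>>> {"name": "carry_out", "arguments": {
  "motion": [
    [0,0,0,0,0,0,-0.2],
    [0,0,0,0,0,0,-0.25],
    [0,0,0,0,0,0,-0.3],
    [0,0,0,0,0,0,-0.3],
    [0,0,0,0,0,0,-0.3]
  ]
}}

```text
clock: 13.35
position: [440.2, 378.0, 37.8]
ee_rot: [-0.032, 0.999, 0.0, 0.0]
contact_force: [-6.0, -2.0, 10.1]
gripper_width: 29.8
grasp_force: 8.0
```

>>> {"name": "carry_out", "arguments": {
  "motion": [
    [0,0,0,0,0,0,-0.35],
    [0,0,0,0,0,0,-0.4],
    [0,0,0,0,0,0,-0.4],
    [0,0,0,0,0,0,-0.4]
  ]
}}

```text
clock: 13.85
position: [439.9, 378.0, 38.1]
ee_rot: [-0.032, 0.999, 0.0, -0.0]
contact_force: [-8.1, -2.2, 12.1]
gripper_width: 26.2
grasp_force: 24.7
```

>>> {"name": "carry_out", "arguments": {
  "motion": [
    [0,0,0,0,0,0,-0.3],
    [0,0,0,0,0,0,-0.2],
    [0,0,0,0,0,0,-0.1],
    [0,0,0,0,0,0,-0.1]
  ]
}}

```text
clock: 14.35
position: [440.9, 377.9, 36.1]
ee_rot: [-0.031, 1.0, 0.0, 0.0]
contact_force: [-0.5, -0.4, -0.0]
gripper_width: 38.1
grasp_force: 0.0
```

>>> {"name": "carry_out", "arguments": {
  "motion": [
    [0,0,0,0,0,0,0.0],
    [0,0,0,0,0,0,0.1],
    [0,0,0,0,0,0,0.1],
    [0,0,0,0,0,0,0.1]
  ]
}}

```text
clock: 14.85
position: [440.7, 377.6, 36.3]
ee_rot: [-0.031, 1.0, 0.0, 0.0]
contact_force: [-0.7, 1.0, -0.7]
gripper_width: 46.9
grasp_force: 0.0
```

>>> {"name": "carry_out", "arguments": {
  "motion": [
    [0,0,0,0,0,0,0.8],
    [0,0,0,0,0,0,1],
    [0,0,0,0,0,-15,1],
    [0,0,0,0,0,-60,1],
    [0,0,0,0,0,-110,1]
  ]
}}

```text
clock: 15.48
position: [440.6, 377.3, 148.0]
ee_rot: [-0.031, 1.0, -0.0, -0.0]
contact_force: [0.8, 0.3, 0.3]
gripper_width: 85.3
grasp_force: 0.0
```

>>> {"name": "carry_out", "arguments": {
  "motion": [
    [0,0,0,-40,0,0,1],
    [0,0,0,-77,0.7,0,1],
    [0,0,0,-77,0.7,0,1],
    [0,0,0,-77,0.7,0,1]
  ]
}}

```text
clock: 15.98
position: [517.1, 382.8, 146.6]
ee_rot: [-0.031, 1.0, -0.0, -0.0]
contact_force: [-0.1, 0.3, 0.7]
gripper_width: 85.3
grasp_force: 0.0
```

```bash
python3 - <<'E'
from h import *
g=snap("wrist","pics/w7.png"); s=read_state(); print(s["clock"],s["position"],s["contact_force"],s["gripper_width"])
m=((g["color"].max(2)<70)*255).astype(np.uint8); m[:60]=0; m[135:]=0; m[:,:240]=0; m[:,400:]=0
n,l,st,c=cv2.connectedComponentsWithStats(m)
for i in range(1,n):
    if st[i,4]>150: print(st[i],c[i],onplane(g,[c[i]],46))
p=np.array([505.7,381.4]); yaw=.0635; C=np.array([[np.cos(yaw),np.sin(yaw)],[-np.sin(yaw),np.cos(yaw)]])
for f in ("w6","w7"):
    g=load(f"pics/{f}.png"); im=g["color"].min(2)
    m=((im>150)*255).astype(np.uint8); m[:205]=0; m[320:]=0; m[:,:290]=0; m[:,352:]=0
    n,l,st,c=cv2.connectedComponentsWithStats(m)
    i=max(range(1,n),key=lambda i:st[i,4]*(abs(c[i][0]-322)<20)); cc=cv2.findContours((l==i).astype(np.uint8),0,2)[0][0]
    r=cv2.minAreaRect(cc); b=onplane(g,cv2.boxPoints(r),40); print(f,st[i],r,[(C@(q[:2]-p)).round(1).tolist() for q in b])
E
```

```text
16.025 [516.84652462 382.93575236 146.68948979] [ 0.44348569 -0.85813275 -0.13554156] 85.29460756384447
[296  61  20  46 700] [304.04571429  83.61      ] [[439.27380849 367.00782635  46.        ]]
[325  60  34  70 840] [337.97380952  89.65238095] [[441.66359838 389.46409711  46.        ]]
w6 [ 290  207   62  113 5960] ((320.4999694824219, 263.0), (60.99999237060547, 111.99998474121094), -0.0) [[119.1, -24.1], [20.8, -21.6], [20.8, 23.9], [119.1, 26.6]]
w7 [ 290  210   62  110 5589] ((320.4999694824219, 264.5), (108.99998474121094, 60.99999237060547), 90.0) [[22.3, -22.0], [22.3, 23.4], [117.8, 26.0], [117.7, -24.5]]
```

```bash
python3 - <<'E'
from h import *
for f in ("w6","w7"):
    g=load(f"pics/{f}.png"); im=g["color"].mean(2).astype(int)
    print(f,g["position"].round(1)); print("col321 rows190-224",im[190:224,321].tolist()); print("rows 296-322",im[296:322,321].tolist())
    for r in (225,260,300): print("row",r,im[r,290:352].tolist())
E
```

```text
w6 [446.4 377.8 277.2]
col321 rows190-224 [51, 51, 48, 48, 49, 49, 50, 54, 63, 65, 66, 63, 64, 65, 75, 82, 84, 83, 83, 92, 111, 123, 151, 150, 148, 153, 158, 197, 233, 234, 232, 232, 233, 232]
rows 296-322 [231, 231, 231, 231, 231, 231, 230, 230, 231, 231, 230, 231, 218, 212, 209, 209, 208, 209, 210, 207, 208, 208, 208, 208, 209, 209]
row 225 [161, 159, 162, 159, 158, 155, 153, 201, 234, 234, 232, 233, 231, 212, 168, 233, 234, 233, 232, 232, 233, 233, 232, 233, 233, 233, 233, 233, 232, 232, 232, 233, 234, 232, 233, 233, 233, 233, 233, 233, 232, 233, 232, 233, 231, 203, 129, 141, 148, 147, 150, 149, 146, 151, 161, 165, 163, 163, 166, 161, 165, 150]
row 260 [155, 157, 158, 158, 161, 153, 138, 170, 231, 234, 233, 233, 233, 221, 128, 180, 235, 233, 233, 232, 233, 232, 233, 232, 233, 233, 233, 232, 233, 232, 233, 233, 232, 233, 232, 232, 232, 233, 233, 233, 233, 233, 233, 232, 218, 145, 208, 234, 232, 233, 233, 229, 197, 157, 154, 154, 153, 156, 157, 159, 158, 156]
row 300 [210, 208, 210, 209, 209, 208, 209, 209, 217, 232, 231, 232, 232, 227, 179, 174, 231, 233, 231, 231, 230, 230, 229, 2
[... 773 characters left out ...]
, 145, 149, 149, 149, 138, 79, 36, 27, 30, 30, 32, 32, 32, 29]
row 260 [156, 156, 157, 156, 159, 159, 154, 152, 206, 233, 232, 233, 233, 228, 178, 130, 181, 233, 233, 231, 232, 232, 232, 232, 232, 233, 232, 232, 232, 232, 232, 232, 231, 232, 232, 231, 232, 232, 232, 232, 233, 233, 232, 233, 234, 216, 161, 229, 233, 232, 232, 233, 222, 158, 153, 154, 156, 155, 156, 157, 156, 155]
row 300 [209, 210, 208, 208, 207, 206, 206, 207, 211, 223, 231, 231, 232, 232, 222, 145, 167, 232, 232, 231, 231, 230, 230, 230, 230, 230, 230, 230, 231, 231, 230, 230, 230, 230, 231, 231, 230, 229, 230, 231, 230, 231, 231, 232, 224, 188, 189, 230, 231, 231, 230, 225, 213, 208, 208, 207, 208, 209, 210, 208, 207, 207]
```

```bash
python3 -c "
from bench import *
print(job_done())"
```

```text
the job is handed in; nothing more can be done
None
```

The job is handed in at about 16 s of the 51 s: the clamp was released, the offcut laid on the rest against the back stop, and the handles squeezed until the ratchet held by itself. The last wrist image shows the handles closed and a jaw at each side of the offcut, but the pad force was not measured and no verdict came back.

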